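# Raise the ring case's sash to the clip

## Task

A jewellery seller wants the display case with the tray of rings opened to its mark. Raise the sliding front sash of that case, from under the metal rail along its foot, until the underside of the rail is level with the brass pointer clip on the case's front post, and leave it standing there. Leave the clip where it is set, and leave the sash of the other case (with the bowls of stones) as it is.

Things in the scene. Friction and masses are not known exactly. Their poses are not given: they have to be found in the camera images.
- ring_rail (a point): Middle of the lower front edge of the aluminium rail (208 wide, 22 tall, 30 deep in front of its clear pane) at the foot of the sash of the wider case (240 wide, 160 deep, 360 tall, fixed; ring tray inside). It stands 26 mm in front of posts and 20 mm thick base; free space in front and below. x: level, into the case; y: left along the rail; z: up.
- mark (a point): Front outer corner of the brass pointer clip on the ring case's front post on the -y side (the robot's right): a level blade 43 x 36 mm, 5 thick, reaching 26 mm in front of and 40 mm beside the post; point at mid-thickness. Its height, 170 to 230 mm above the table, is where the rail's underside should come. Axes as ring_rail.
- ring_sash (a joint): Height of the ring case's sash in m above its lowest position, 0 to 0.215, growing upward; at 0 the rail's underside is 30 mm above the table. The sash (0.6 kg) is counterbalanced with 3 N friction: it stays where left; pushing it up takes 2 to 5 N plus 12 N per m/s.
- stone_rail (a point): The same point and axes on the other, narrower case (180 mm wide, three steel bowls of stones inside, rail 148 mm wide). Its sash slides in the same way and must stay as it is.

How it is judged:
At the end, for the whole second after the job is handed in: The underside of the ring case's rail stands at rest within 12 mm of the height of the clip's pointer; the clip is within 6 mm and the other case's sash within 10 mm of where they were (z of ring_rail in the frame of mark between -0.012 and 0.012 m and velocity of joint ring_sash between -0.01 and 0.01 m/s and distance of mark from where it was at the start of the episode below 0.006 m and distance of stone_rail from where it was at the start of the episode below 0.01 m); the robot touches nothing.
It fails at once if the other case's sash is moved by more than 10 mm (distance of stone_rail from where it was at the start of the episode above 0.01 m).
It fails at once if the clip is moved by more than 6 mm (distance of mark from where it was at the start of the episode above 0.006 m).
It also fails if it takes over 32 s, if anything falls off the work surface, if the arm or the gripper's body presses on something with over 40 N, if the wrist force passes 120 N, or if a joint passes its speed limit or range.

## Robot

A 7-joint arm with a two-finger parallel gripper is mounted at the origin on the work surface. World frame = base frame: x ahead of the robot, y to its left, z up, the work surface at z = 0. Lengths are in m, angles in rad, forces in N, time in s.
With the tool pointing down it reaches from about 0.425 to 1.025 m from the base axis. Payload 3.6 kg.
Tool frame: the origin (TCP) lies midway between the tips of the shut fingers; the grasp point (between the pads) lies 19 mm behind it; z points along the fingers, x is the direction in which the jaws open and shut, and the axes are right-handed (so a half turn about z gives the same grasp; the last joint's range is limited). The gripper opens to 85 mm and grips with 20 to 120 N. Pads are 22 mm wide; open, the fingers measure 114 mm over their backs; the gripper's body (76 mm by 85 mm) begins 54 mm behind the grasp point. The pads swing forward as they close: fully open they stand 13 mm farther back than shut.
Start: joints at [1.05, 0.591, 0.048, 1.609, -0.033, 0.943, -0.034], TCP at [0.3, -0.66, 0.211] pointing down, gripper open.
Joint ranges: [-2.69, 2.69], [-0.47, 2.24], [-1.27, 1.36], [0.19, 2.51], [-1.53, 4.68], [0.08, 2.07], [-3.09, 3.09]. Speed limits (rad/s): [2.57, 2.57, 3.14, 3.14, 3.14, 3.14, 3.14].

## Interface

Orientations are given as [roll, pitch, yaw] about the fixed x, y, z axes, in that order (R = Rz(yaw) Ry(pitch) Rx(roll)).
In Python, from station import robot gives the robot as it stands.
- The arm moves only by the tool carry_out, never from a script. Its argument "deltas" is one flat list of numbers, 4 for each row, row after row: the shift along the tool's x, y, z in cm, then the turn about the tool's z in rad. In form: [dx, dy, dz, roll, dx, dy, dz, roll, ...]. A call has 1 to 5 rows; each row is the pose to reach, as a shift and turn from the pose measured when the call began, along the tool's axes at that moment; what a row does not reach only later rows make up. A row lasts 1/12 s, in which the tool goes at most 41.7 mm and 7.16 degrees, less where a joint would pass 70% of its speed; a pose out of reach is approached as far as the arm can. A call with a gripper value outside its range is refused whole. "fingers" is the finger opening in cm, from 0 to 8.54, set as the call begins (left out, the last holds). The fingers move at their own pace and stop on an object; the grip force is fixed at half the most. Time passes only in rows, so rows that repeat a pose let the fingers close. It gives the time, the measured TCP pose, the force and the opening at its end, in the units of the state.
- robot.state(): the state, without advancing time (a new reading comes with each control period).
- robot.grab_frame(name): name is "scene" or "side" or "wrist"; returns the picture (384x512x3 uint8, red, green, blue); there is no depth.
- robot.camera_model(name): a dict with "fx", "fy", "cx", "cy" (pixels), "rvec" (rotation vector, rad) and "tvec" (3), from world to camera coordinates, as OpenCV has them. Camera axes: x right, y down, z forward; pixel columns grow to the right and rows downward; lengths in m; the calibration is good to about 2 mm. A picture is of the moment at which its call begins: read the wrist's pose just before it. camera_model takes no time and is no camera call; for the wrist camera it gives the pose at the moment of the call.
- robot.sign_off(): hands the job in, once; it reports no verdict.
The state is a dict: "time": time; "qpos": joint angles; "qd": joint speeds; "joint_efforts": joint torques, N m; "position": TCP position; "tcp_rot": TCP orientation; "force": force on the tool from outside, world axes, zero at the start; "moment": the same for the moment, N m; "finger_gap": opening from 0.0 (shut) to 1.0 (fully open).
Only numpy, scipy, OpenCV 4.12 (cv2) and the standard library are available. Lean on these libraries where they do the work, as an engineer would, in place of code of your own. Each camera call takes 0.05 s, during which the arm holds its last target.

## Working session

There is one attempt and no reset: what is moved stays moved. The work goes in short steps, Python scripts to look and compute and a tool call to move; the robot and the scene stay as the last step left them, time stands still between calls to the robot, and variables do not carry over. Pictures are saved under pics/ and viewed, and the job is handed in when it is done.

Besides the shell and the picture viewer there is one more tool, called after "Emit:" as name(argument=value, ...) on one line, values as JSON. carry_out: Moves the arm, as the interface text tells. Its arguments: {"type":"object","properties":{"deltas":{"type":"array"},"fingers":{"type":"number"}},"required":["deltas"]}

```bash
mkdir -p pics; ls
python3 - <<'E'
from station import robot
import cv2
print(robot.state())
for n in ("scene","side","wrist"):
    f=robot.grab_frame(n); cv2.imwrite(f"pics/{n}0.png",f[:,:,::-1]); print(n,robot.camera_model(n))
E
```

```text
pics
{'time': 0.0, 'qpos': array([ 1.05051233,  0.592091  ,  0.04827576,  1.60982396, -0.03329546,
        0.9426878 , -0.03368345]), 'qd': array([-4.13590703e-04,  3.86367621e-04, -7.62753494e-04,  4.47613799e-04,
        2.99438116e-05, -1.89841869e-03,  2.48692420e-03]), 'joint_efforts': array([ 1.34654936e-03, -5.48689342e+01,  1.54660910e+00, -1.98119384e+01,
        9.24346154e-03,  8.88806622e-03, -5.71286336e-06]), 'position': array([ 0.29976877, -0.65917156,  0.20936003]), 'tcp_rot': array([ 3.14147879e+00,  2.20301748e-03, -1.14389274e+00]), 'force': array([-0.69066977,  0.17212578, -0.35158094]), 'moment': array([0.03888953, 0.03969803, 0.00316842]), 'finger_gap': 1.0000416039440305}
scene {'fx': 492.3872930927069, 'fy': 492.3872930927069, 'cx': 257.04066889644525, 'cy': 190.83937090442222, 'rvec': array([2.51844582e+00, 6.23002150e-02, 1.41238725e-03]), 'tvec': array([-0.54401649, -0.02880253,  1.35898239])}
side {'fx': 368.99901810358375, 'fy': 368.99901810358375, 'cx': 257.1021193780314, 'cy': 189.09965313562512, 'rvec': array([ 2.30615104, -0.40582959,  0.18754734]), 'tvec': array([-0.5729052 ,  0.15862559,  0.77402246])}
wrist {'fx': 299.75791115898613, 'fy': 299.75791115898613, 'cx': 253.14934879830082, 'cy': 193.84248637666698, 'rvec': array([-2.43442305,  1.56645023,  0.22692064]), 'tvec': array([-0.72416864, -0.03623129,  0.38033849])}
```

View pics/scene0.png

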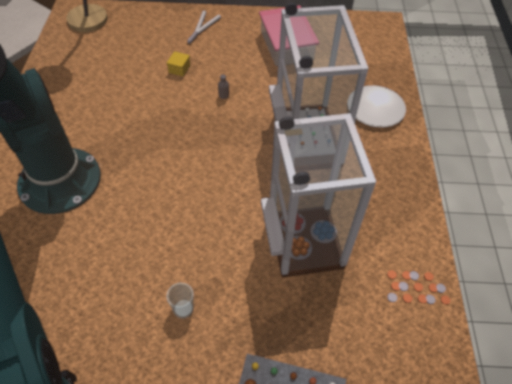

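View pics/side0.png

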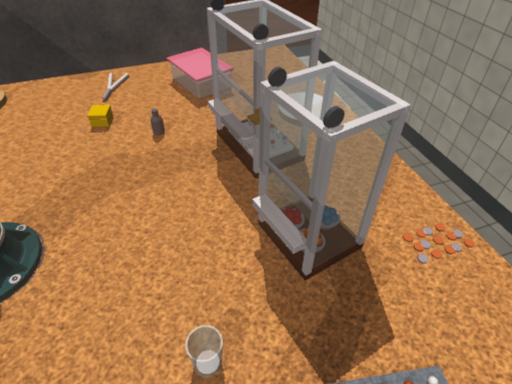

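View pics/wrist0.png

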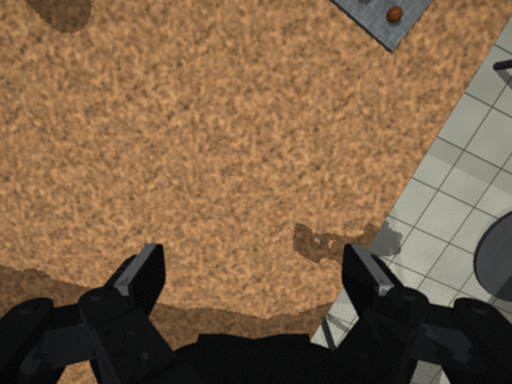

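Run:
```python
import cv2,numpy as np
a=cv2.imread("pics/scene0.png"); cv2.imwrite("pics/sc1.png",cv2.resize(a[0:150,245:395],(800,800)[:2],interpolation=cv2.INTER_CUBIC)[:600] if 0 else cv2.resize(a[0:140,240:410],None,fx=4.2,fy=4.2,interpolation=cv2.INTER_CUBIC))
a=cv2.imread("pics/side0.png"); cv2.imwrite("pics/si1.png",cv2.resize(a[80:200,190:320],None,fx=5,fy=5,interpolation=cv2.INTER_CUBIC))
```

```text
(no output)
```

View pics/sc1.png

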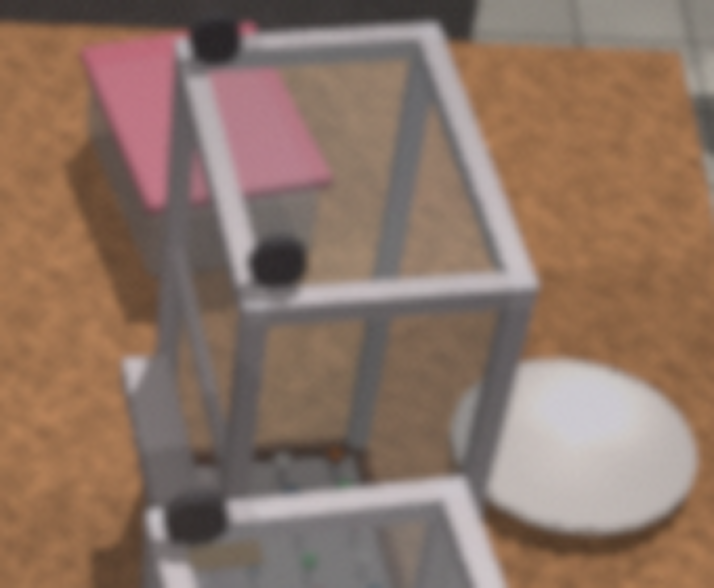

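View pics/si1.png

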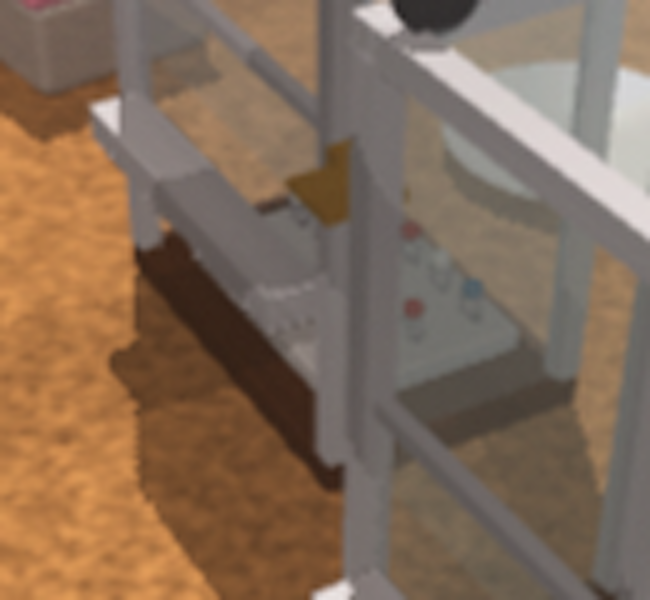

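```bash
cat > h.py <<'E'
import cv2,numpy as np
from station import robot
def cam(n):
    m=robot.camera_model(n);K=np.array([[m['fx'],0,m['cx']],[0,m['fy'],m['cy']],[0,0,1]]);return K,np.array(m['rvec']),np.array(m['tvec'])
def ray(n,p,c=None):
    K,r,t=c or cam(n);R=cv2.Rodrigues(r)[0]
    d=R.T@np.linalg.inv(K)@np.array([p[0],p[1],1.]);return -R.T@t,d
def onz(n,p,z,c=None):
    o,d=ray(n,p,c);return o+d*(z-o[2])/d[2]
def proj(n,X,c=None):
    K,r,t=c or cam(n);return cv2.projectPoints(np.array(X,float).reshape(-1,3),r,t,K,None)[0].reshape(-1,2)
E
python3 - <<'E'
from h import *
np.set_printoptions(precision=4,suppress=True)
for p in [(282.9,9.5),(297.9,72.6),(367,69),(344,6)]: print('top',onz('scene',p,.36))
s=np.array
f=lambda x,y:(190+x/5,80+y/5)
print('postL',onz('side',f(137,248),.02),'postR',onz('side',f(332,465),.02))
print('railL top',onz('side',f(92,108),.052))
for z in (.17,.2,.23): print('clip', onz('side',f(287,183),z), onz('side',f(330,222),z))
for p in [(187,542),(262,543),(257,568),(190,568)]: print([onz('scene',(240+p[0]/4.2,p[1]/4.2),z) for z in (.17,.2,.23)])
E
```

```text
top [0.5906 0.2981 0.36  ]
top [0.6272 0.0652 0.36  ]
top [0.7826 0.087  0.36  ]
top [0.7448 0.3234 0.36  ]
postL [0.5887 0.2851 0.02  ] postR [0.631  0.0613 0.02  ]
railL top [0.5931 0.3964 0.052 ]
clip [0.6209 0.1005 0.17  ] [0.629  0.0626 0.17  ]
clip [0.6058 0.0562 0.2   ] [0.6134 0.0206 0.2   ]
clip [0.5906 0.0118 0.23  ] [ 0.5977 -0.0214  0.23  ]
[array([0.6089, 0.0702, 0.17  ]), array([0.6074, 0.0423, 0.2   ]), array([0.6059, 0.0143, 0.23  ])]
[array([0.6544, 0.072 , 0.17  ]), array([0.6514, 0.044 , 0.2   ]), array([0.6485, 0.0161, 0.23  ])]
[array([0.6512, 0.0515, 0.17  ]), array([0.6483, 0.0242, 0.2   ]), array([ 0.6455, -0.0031,  0.23  ])]
[array([0.611 , 0.0491, 0.17  ]), array([0.6094, 0.0219, 0.2   ]), array([ 0.6079, -0.0053,  0.23  ])]
```

Run:
```python
from h import *
np.set_printoptions(precision=4,suppress=True)
f=lambda x,y:(190+x/5,80+y/5)
A=np.array([.6285,.0635]);B=np.array([.590,.299])
v=(B-A)/np.linalg.norm(B-A);u=np.array([v[1],-v[0]]);print(np.linalg.norm(B-A),u,v,np.degrees(np.arctan2(u[1],u[0])))
c=(A+B)/2
for nm,p in [('railLtop',f(92,108)),('railLbot',f(97,143)),('railtopinner',f(120,95))]:
  for z in np.arange(.05,.2,.015):
    X=onz('side',p,z); d=X[:2]-c; print(nm,round(z,3),d@u,d@v)
# scene: rail left-top corner
for nm,p in [('sc',(240+125/4.2,360/4.2))]:
  for z in np.arange(.05,.2,.015):
    X=onz('scene',p,z); d=X[:2]-c; print(nm,round(z,3),d@u,d@v)
# clip front outer corner expect u=-.026, v=-.120-.040?
for z in np.arange(.165,.235,.01):
  r=[]
  for p in [(187,542),(262,543),(257,568),(190,568)]:
    d=onz('scene',(240+p[0]/4.2,p[1]/4.2),z)[:2]-c; r.append((d@u,d@v))
  for p in [(287,183),(330,222)]:
    d=onz('side',f(*p),z)[:2]-c; r.append((d@u,d@v))
  print(round(z,3),np.array(r).round(4).tolist())
```

```text
0.2386262768431004 [0.9869 0.1613] [-0.1613  0.9869] 9.284692044907128
railLtop 0.05 0.019983028037101 0.21813440701312528
railLtop 0.065 0.010590716686147996 0.19413606973846445
railLtop 0.08 0.0011984053351948882 0.17013773246380362
railLtop 0.095 -0.008193906015758206 0.14613939518914293
railLtop 0.11 -0.017586217366711225 0.12214105791448197
railLtop 0.125 -0.026978528717664207 0.09814272063982124
railLtop 0.14 -0.036370840068617204 0.07414438336516041
railLtop 0.155 -0.04576315141957032 0.05014604609049959
railLtop 0.17 -0.0551554627705233 0.026147708815838857
railLtop 0.185 -0.06454777412147641 0.0021493715411780357
railLtop 0.2 -0.07394008547242942 -0.0218489657334828
railLbot 0.05 0.005786360230196171 0.17884727250954607
railLbot 0.065 -0.0032543052031736653 0.15582206221437295
railLbot 0.08 -0.012294970636543648 0.13279685191919963
railLbot 0.095 -0.021335636069913615 0.10977164162402643
railLbot 0.11 -0.030376301503283572 0.08674643132885321
railLbot 0.125 -0.03941696693665345 0.06372122103367987
railLbot 0.14 -0.04845763237002341 0.040696010738506656
railLbot 0.155 -0.0574
[... 1565 characters left out ...]
, [0.0193, -0.1392], [-0.0206, -0.1351], [-0.0052, -0.0884], [-0.0034, -0.1267]]
0.185 [[-0.0212, -0.1232], [0.0232, -0.1286], [0.0169, -0.1481], [-0.0226, -0.144], [-0.0126, -0.1022], [-0.0108, -0.1397]]
0.195 [[-0.0232, -0.1323], [0.0207, -0.1377], [0.0144, -0.1569], [-0.0246, -0.1528], [-0.0199, -0.116], [-0.0182, -0.1527]]
0.205 [[-0.0252, -0.1414], [0.0182, -0.1467], [0.012, -0.1657], [-0.0265, -0.1617], [-0.0273, -0.1298], [-0.0256, -0.1657]]
0.215 [[-0.0272, -0.1505], [0.0158, -0.1558], [0.0096, -0.1746], [-0.0285, -0.1706], [-0.0347, -0.1436], [-0.033, -0.1787]]
0.225 [[-0.0292, -0.1596], [0.0133, -0.1648], [0.0072, -0.1834], [-0.0305, -0.1795], [-0.042, -0.1574], [-0.0404, -0.1917]]
```

```bash
cat >> h.py <<'E'
from scipy.spatial.transform import Rotation as Ro
def delta(xyz,yaw=None,s=None):
    s=s or robot.state();R=Ro.from_euler('xyz',s['tcp_rot']).as_matrix()
    d=R.T@(np.array(xyz)-s['position'])*100
    r=0 if yaw is None else -((yaw-s['tcp_rot'][2]+np.pi)%(2*np.pi)-np.pi)
    print('delta cm',d.round(2),'roll',round(r,3),'| pos',s['position'].round(4),'rot',np.round(s['tcp_rot'],3),'F',np.round(s['force'],1),'t',round(s['time'],2))
E
python3 - <<'E'
from h import *
np.set_printoptions(precision=4,suppress=True)
print('cup',onz('scene',(180,312),0),onz('scene',(180,290),.08))
for p in [(277,120),(287,190),(372,182),(348,117)]: print('stone top',onz('scene',p,.36))
m=robot.camera_model('wrist');R=cv2.Rodrigues(m['rvec'])[0];o=-R.T@m['tvec'];s=robot.state();T=Ro.from_euler('xyz',s['tcp_rot']).as_matrix()
print('cam in tool',T.T@(o-s['position']),T.T@R.T)
delta((.45,-.35,.22),-.5)
delta((.44,.13,.2),.162)
E
```

```text
cup [ 0.3816 -0.361   0.    ] [ 0.3879 -0.3418  0.08  ]
stone top [ 0.5837 -0.0824  0.36  ]
stone top [ 0.6059 -0.2585  0.36  ]
stone top [ 0.7647 -0.2311  0.36  ]
stone top [ 0.7304 -0.0651  0.36  ]
cam in tool [ 0.0003 -0.0721 -0.1641] [[ 1.      0.0002 -0.0003]
 [-0.0001  0.9598  0.2805]
 [ 0.0003 -0.2805  0.9598]]
delta cm [-21.94 -26.48  -1.01] roll -0.644 | pos [ 0.2998 -0.6593  0.2096] rot [ 3.141  0.002 -1.144] F [-0.5 -0.2 -0.2] t 0.15
delta cm [-66.05 -45.44   1.07] roll -1.306 | pos [ 0.2998 -0.6593  0.2096] rot [ 3.141  0.002 -1.144] F [-0.5 -0.2 -0.2] t 0.15
```

Emit:
carry_out(deltas=[-22,-26,-2,-0.64,-22,-26,-2,-0.64,-22,-26,-2,-0.64,-22,-26,-2,-0.64,-22,-26,-2,-0.64])

```text
time: 0.57
position: [0.389, -0.4698, 0.2223]
tcp_rot: [-3.141, 0.002, -0.513]
force: [0.7, -0.8, 0.4]
finger_gap: 1.0
```

Emit:
carry_out(deltas=[-20,-4,-1,-0.62,-20,-4,-1,-0.62,-20,-4,-1,-0.62,-20,-4,-1,-0.62,-20,-4,-1,-0.62])

```text
time: 0.98
position: [0.2324, -0.3347, 0.2323]
tcp_rot: [-3.139, 0.002, 0.113]
force: [-0.1, -0.5, 0.4]
finger_gap: 1.0
```

Run:
```python
from h import *
delta((.45,.13,.2),.162)
```

```text
delta cm [ 26.85 -43.72   3.3 ] roll -0.049 | pos [ 0.2324 -0.3347  0.2323] rot [-3.139e+00  2.000e-03  1.130e-01] F [-0.1 -0.5  0.4] t 0.98
```

Emit:
carry_out(deltas=[17,-10,2,-0.05,17,-10,2,-0.05,17,-10,2,-0.05,17,-10,2,-0.05,17,-10,2,-0.05])

```text
time: 1.4
position: [0.3925, -0.214, 0.2124]
tcp_rot: [-3.139, 0.0, 0.164]
force: [0.5, 0.2, 0.4]
finger_gap: 1.005
```

Run:
```python
from h import *
delta((.45,.13,.18),.162)
```

```text
delta cm [ 11.3  -32.98   3.33] roll 0.002 | pos [ 0.3925 -0.214   0.2124] rot [-3.139  0.     0.164] F [0.5 0.2 0.4] t 1.4
```

Emit:
carry_out(deltas=[6,-16.5,1.5,0,6,-16.5,1.5,0,6,-16.5,1.5,0,6,-16.5,1.5,0,6,-16.5,1.5,0])

```text
time: 1.82
position: [0.4258, -0.0348, 0.198]
tcp_rot: [-3.136, -0.002, 0.173]
force: [0.4, 0.1, 0.4]
finger_gap: 1.002
```

Emit:
carry_out(deltas=[5,-17,2,0,5,-17,2,0,5,-17,2,0,5,-17,2,0,5,-17,2,0])

```text
time: 2.23
position: [0.4464, 0.1478, 0.1793]
tcp_rot: [-3.132, -0.005, 0.179]
force: [-0.8, 0.5, 0.6]
finger_gap: 0.998
```

Run:
```python
from h import *
for n in ("scene","side","wrist"):
    f=robot.grab_frame(n); cv2.imwrite(f"pics/{n}1.png",cv2.resize(f[:,:,::-1],None,fx=1.5,fy=1.5))
delta((.45,.15,.1),.162)
```

```text
delta cm [ 0.54 -0.55  7.9 ] roll 0.015 | pos [0.4456 0.1431 0.1789] rot [-3.136e+00 -2.000e-03  1.770e-01] F [-0.7 -1.4  0.5] t 2.38
```

View pics/side1.png

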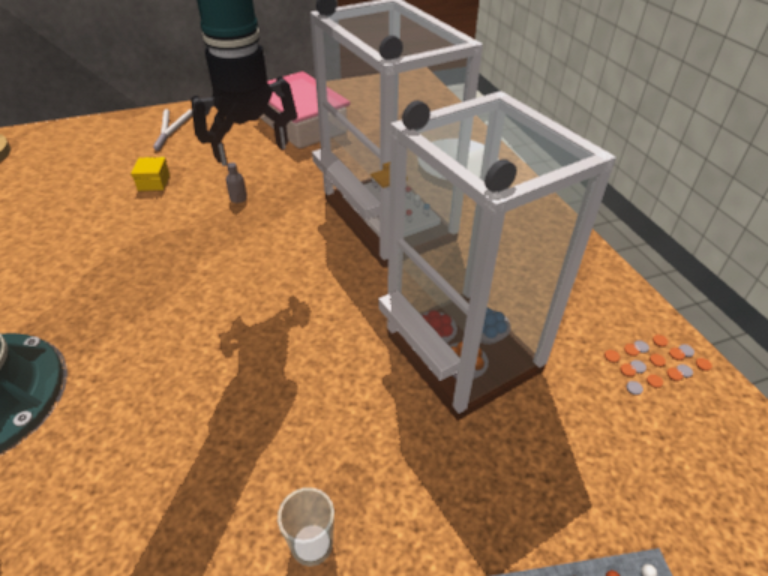

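View pics/wrist1.png

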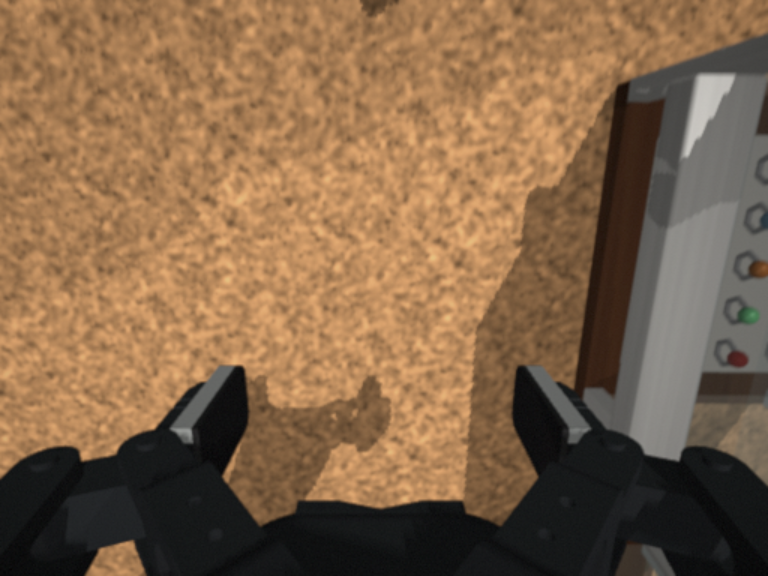

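Run:
```python
from h import *
a=cv2.imread("pics/side1.png"); cv2.imwrite("pics/si2.png",cv2.resize(a[20:220,160:400],None,fx=3,fy=3,interpolation=cv2.INTER_CUBIC))
s=robot.state();T=Ro.from_euler('xyz',s['tcp_rot']).as_matrix()
for x in (-.057,0,.057):
  for z in (0,-.03,-.06,-.09): print(x,z,((proj('side',T@np.array([x,0,z])+s['position'])[0]*1.5-[160,20])*3).round())
```

```text
-0.057 0 [180. 499.]
-0.057 -0.03 [168. 448.]
-0.057 -0.06 [155. 394.]
-0.057 -0.09 [142. 338.]
0 0 [287. 469.]
0 -0.03 [278. 418.]
0 -0.06 [268. 365.]
0 -0.09 [258. 309.]
0.057 0 [389. 439.]
0.057 -0.03 [382. 389.]
0.057 -0.06 [376. 337.]
0.057 -0.09 [369. 282.]
```

View pics/si2.png

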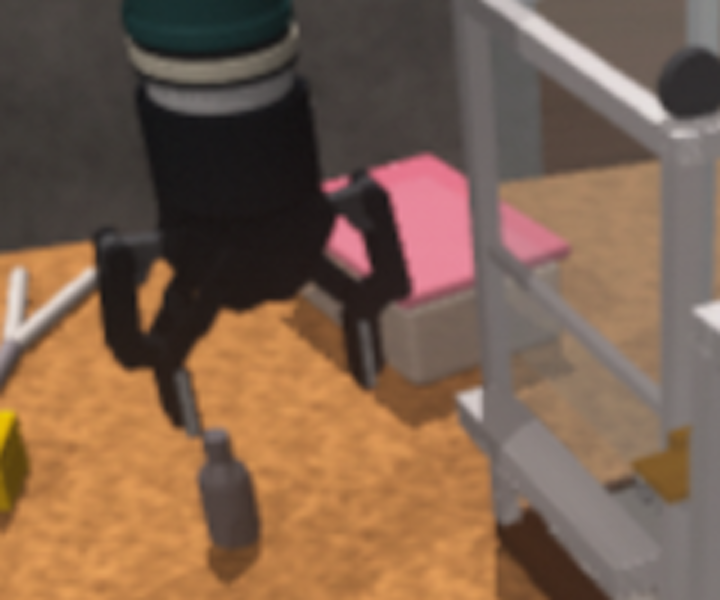

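View pics/scene1.png

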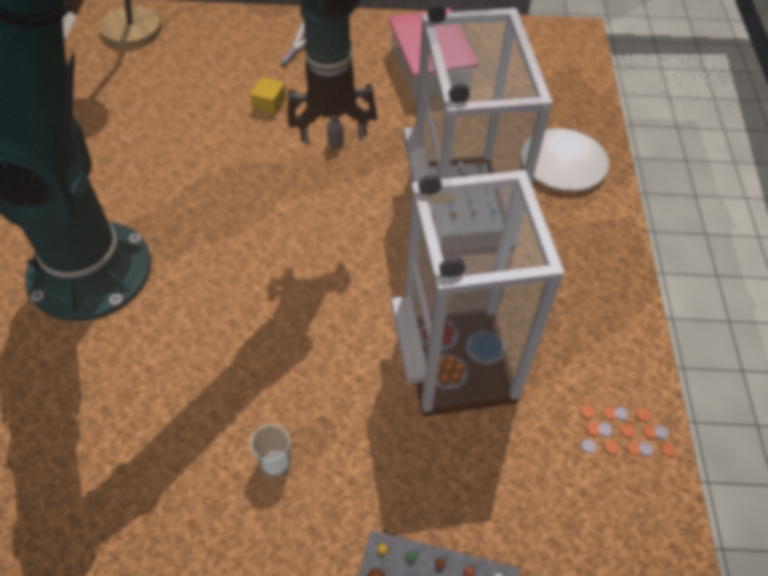

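Run:
```python
from h import *
np.set_printoptions(precision=4,suppress=True)
print('bottle',onz('scene',(224,98),0),onz('scene',(223,75),.06), onz('side',(157,135),0))
print('cube', [onz('scene',p,.0) for p in ((170,72),(186,76))])
delta((.485,.13,.06),.162)
delta((.485,.13,.015),.162)
```

```text
bottle [0.4244 0.35   0.    ] [0.4204 0.3888 0.06  ] [0.4159 0.3465 0.    ]
cube [array([0.2366, 0.4609, 0.    ]), array([0.2917, 0.4447, 0.    ])]
delta cm [ 3.62  2.06 11.89] roll 0.015 | pos [0.4456 0.1431 0.1789] rot [-3.136 -0.002  0.177] F [-0.7 -1.4  0.5] t 2.38
delta cm [ 3.61  2.08 16.39] roll 0.015 | pos [0.4456 0.1431 0.1789] rot [-3.136 -0.002  0.177] F [-0.7 -1.4  0.5] t 2.38
```

Emit:
carry_out(deltas=[3,1,4,0.015,3,1,8,0.015,3,1,12,0.015,3,1,15.8,0.015,3,1,15.8,0.015])

```text
time: 2.8
position: [0.4719, 0.1351, 0.014]
tcp_rot: [-3.14, 0.013, 0.16]
force: [0.2, -0.7, -0.1]
finger_gap: 1.002
```

Run:
```python
from h import *
for n in ("side","scene"):
    f=robot.grab_frame(n); cv2.imwrite(f"pics/{n}2.png",cv2.resize(f[20:200,100:330,::-1],None,fx=3.2,fy=3.2,interpolation=cv2.INTER_CUBIC))
delta((.49,.14,.015),.162)
```

```text
delta cm [ 1.46 -0.02  0.5 ] roll -0.001 | pos [0.4756 0.1374 0.0201] rot [-3.138e+00  3.000e-03  1.610e-01] F [-0.  -0.3  1.7] t 2.9
```

View pics/side2.png

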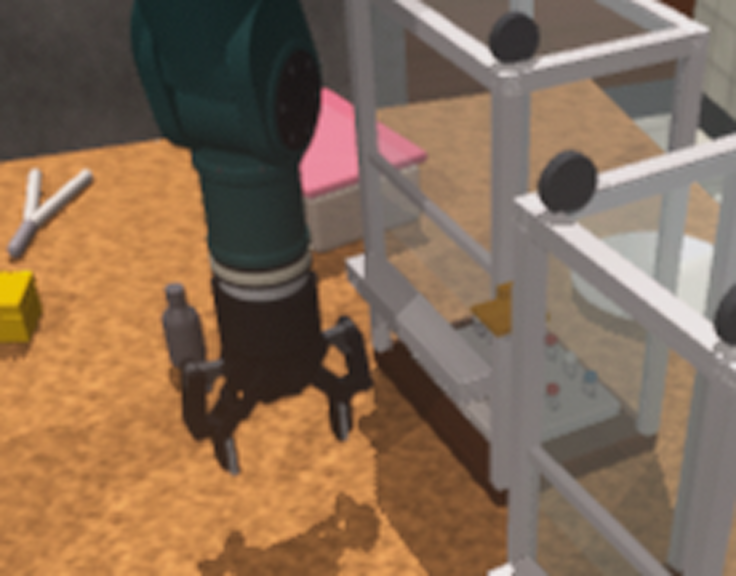

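Emit:
carry_out(deltas=[1,0,1,0,2,0,1,0,2.7,0,1,0,2.7,0,1,0,2.7,0,1,0])

```text
time: 3.32
position: [0.5041, 0.142, 0.0121]
tcp_rot: [-3.137, -0.001, 0.159]
force: [-0.1, 0.3, -0.1]
finger_gap: 1.0
```

Emit:
carry_out(deltas=[0.5,0,0,0,1,0,0,0,1.5,0,0,0,1.5,0,0,0])

```text
time: 3.65
position: [0.5124, 0.1424, 0.0112]
tcp_rot: [-3.141, 0.011, 0.16]
force: [-8.7, -1.3, -0.4]
finger_gap: 0.998
```

Run:
```python
from h import *
for n in ("side","wrist"):
    f=robot.grab_frame(n); cv2.imwrite(f"pics/{n}3.png",cv2.resize(f[20:200,100:330,::-1] if n=="side" else f[:,:,::-1],None,fx=3.2 if n=="side" else 1.5,fy=3.2 if n=="side" else 1.5,interpolation=cv2.INTER_CUBIC))
delta((.49,.14,.015),.162)
```

```text
delta cm [-2.26 -0.13 -0.37] roll -0.002 | pos [0.5125 0.1424 0.0111] rot [-3.14  0.01  0.16] F [-8.2 -1.2  1. ] t 3.75
```

View pics/side3.png

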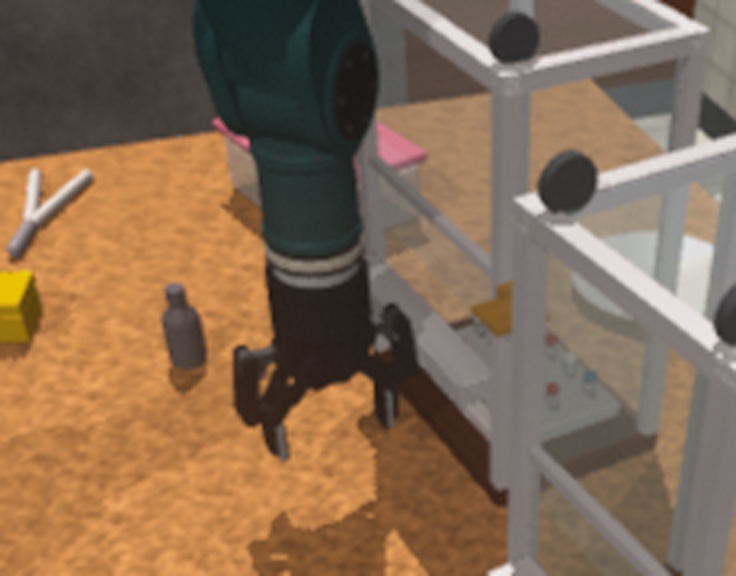

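View pics/wrist3.png

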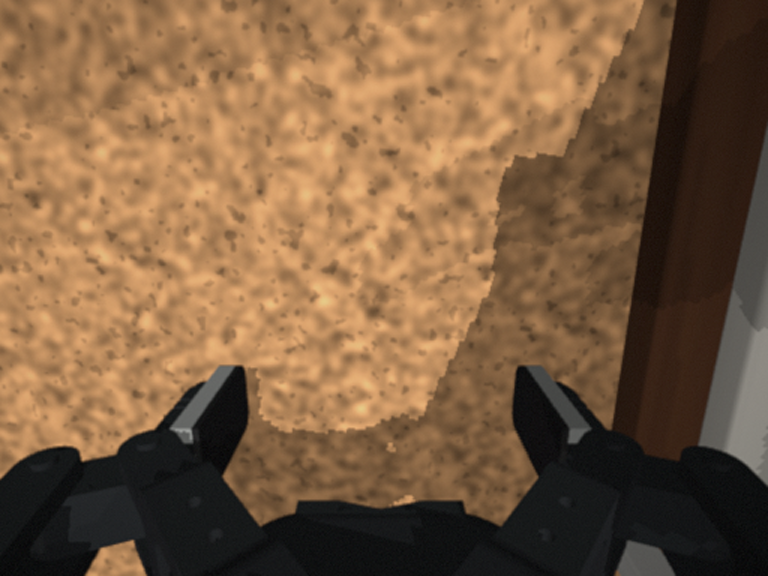

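Emit:
carry_out(deltas=[1,0,0,0,1.3,0,-0.4,0,1.3,0,-0.8,0,1.3,0,-1.2,0,1.3,0,-1.6,0])

```text
time: 4.17
position: [0.5104, 0.1412, 0.0238]
tcp_rot: [3.137, 0.036, 0.164]
force: [-17.5, 0.2, -4.5]
finger_gap: 1.002
```

Run:
```python
from h import *
for n in ("side",):
    f=robot.grab_frame(n); cv2.imwrite(f"pics/{n}4.png",cv2.resize(f[20:200,100:330,::-1],None,fx=3.2,fy=3.2,interpolation=cv2.INTER_CUBIC))
delta((.49,.14,.015),.162)
```

```text
delta cm [-2.01 -0.22  1.02] roll 0.002 | pos [0.5105 0.1412 0.0244] rot [3.137 0.036 0.164] F [-19.1   0.2   0. ] t 4.22
```

View pics/side4.png

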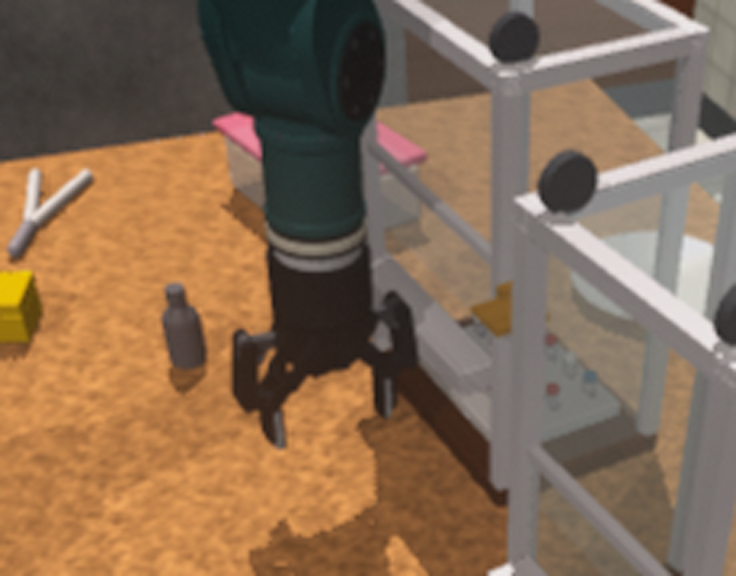

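Run:
```python
import cv2,numpy as np
a=[cv2.imread(f"pics/side{i}.png")[240:440,370:540] for i in (2,3,4)]
cv2.imwrite("pics/cmp4.png",cv2.resize(np.hstack(a),None,fx=1.55,fy=1.55))
```

```text
(no output)
```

View pics/cmp4.png

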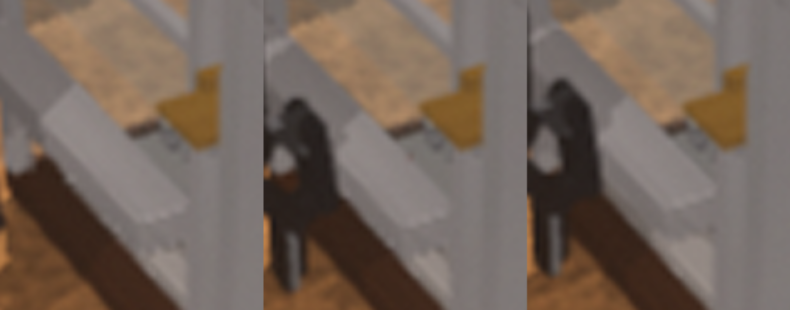

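Emit:
carry_out(deltas=[1.2,0,-0.4,0,1.3,0,-1.2,0,1.3,0,-2,0,1.3,0,-2.8,0,1.3,0,-3.5,0])

```text
time: 4.63
position: [0.508, 0.1399, 0.0556]
tcp_rot: [3.131, 0.066, 0.167]
force: [-20.4, -0.8, -4.1]
finger_gap: 0.996
```

Run:
```python
from h import *
for n in ("side",):
    f=robot.grab_frame(n); cv2.imwrite(f"pics/{n}5.png",cv2.resize(f[20:200,100:330,::-1],None,fx=3.2,fy=3.2,interpolation=cv2.INTER_CUBIC))
delta((.49,.14,.015),.162)
```

```text
delta cm [-1.5  -0.35  4.27] roll 0.005 | pos [0.5081 0.1399 0.0567] rot [3.131 0.065 0.167] F [-23.4  -2.    2.8] t 4.68
```

View pics/side5.png

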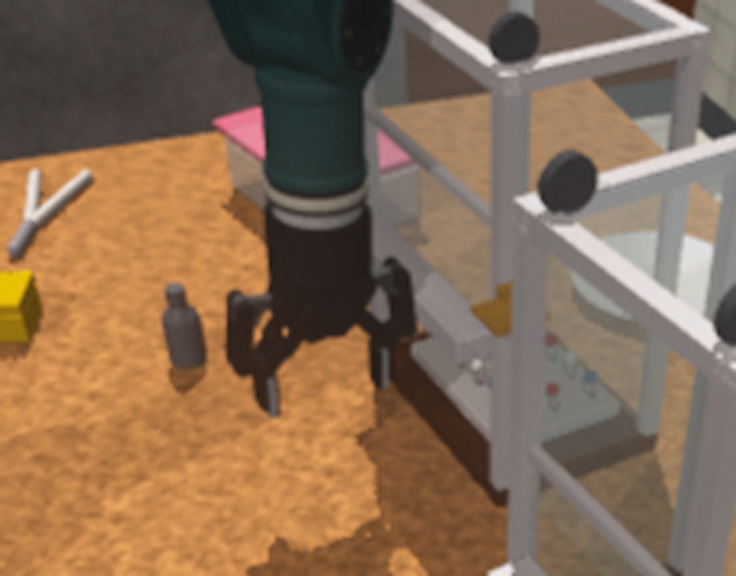

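Run:
```python
from h import *
a=cv2.imread("pics/side5.png")[240:400,370:540]
cv2.imwrite("pics/z5.png",cv2.resize(a,None,fx=3.5,fy=3.5,interpolation=cv2.INTER_CUBIC))
c=np.array([.609,.181]);u=np.array([.9869,.1613]);v=np.array([-.1613,.9869])
for z in (.099,.11,.12,.13,.14,.15,.16):
  P=c-u*.026-v*.104; q=proj('side',[*P,z])[0]; print(z,(((q-[100,20])*3.2-[370,240])*3.5).round(), (((proj('side',[*(c-u*.026-v*.16),z+.07])[0]-[100,20])*3.2-[370,240])*3.5).round(),'clip',z+.07)
```

```text
0.099 [308. 598.] [434. 469.] clip 0.169
0.11 [308. 558.] [434. 423.] clip 0.18
0.12 [307. 521.] [435. 381.] clip 0.19
0.13 [306. 483.] [435. 338.] clip 0.2
0.14 [305. 444.] [435. 294.] clip 0.21000000000000002
0.15 [305. 405.] [436. 250.] clip 0.22
0.16 [304. 366.] [436. 205.] clip 0.23
```

View pics/z5.png

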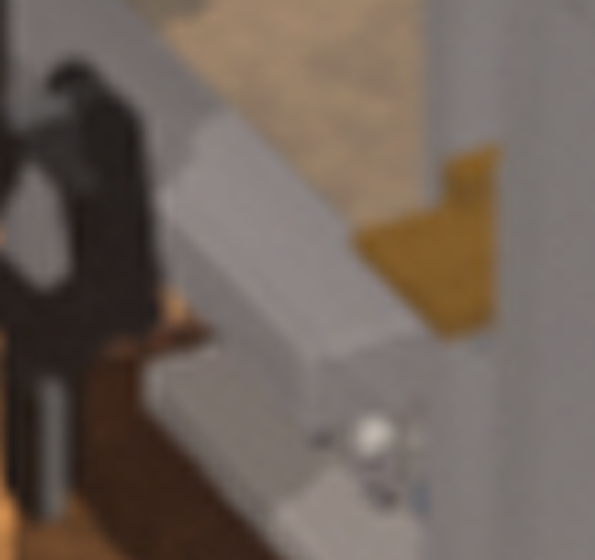

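Emit:
carry_out(deltas=[1.1,0,-0.4,0,1.2,0,-1.2,0,1.2,0,-2,0,1.2,0,-2.8,0,1.2,0,-3.5,0])

```text
time: 5.1
position: [0.5054, 0.1387, 0.0874]
tcp_rot: [3.125, 0.096, 0.169]
force: [-19.8, -1.3, -4.2]
finger_gap: 1.002
```

Run:
```python
from h import *
f=robot.grab_frame("side"); cv2.imwrite("pics/side6.png",cv2.resize(f[20:200,100:330,::-1],None,fx=3.2,fy=3.2,interpolation=cv2.INTER_CUBIC))
delta((.49,.14,.015),.162)
a=cv2.imread("pics/side6.png")[200:360,370:540]
cv2.imwrite("pics/z6.png",cv2.resize(a,None,fx=3.5,fy=3.5,interpolation=cv2.INTER_CUBIC))
c=np.array([.609,.181]);u=np.array([.9869,.1613]);v=np.array([-.1613,.9869])
for z in (.15,.16,.17,.18,.19,.2,.21):
  P=c-u*.026-v*.104; q=proj('side',[*P,z])[0]; print(z,(((q-[100,20])*3.2-[370,200])*3.5).round(), (((proj('side',[*(c-u*.026-v*.16),z])[0]-[100,20])*3.2-[370,200])*3.5).round())
```

```text
delta cm [-0.8  -0.52  7.44] roll 0.007 | pos [0.5055 0.1386 0.0884] rot [3.124 0.096 0.169] F [-23.1  -2.7   2.3] t 5.15
0.15 [305. 545.] [434. 685.]
0.16 [304. 506.] [434. 645.]
0.17 [303. 466.] [434. 604.]
0.18 [302. 425.] [434. 563.]
0.19 [301. 383.] [435. 521.]
0.2 [300. 341.] [435. 478.]
0.21 [300. 298.] [435. 434.]
```

View pics/z6.png

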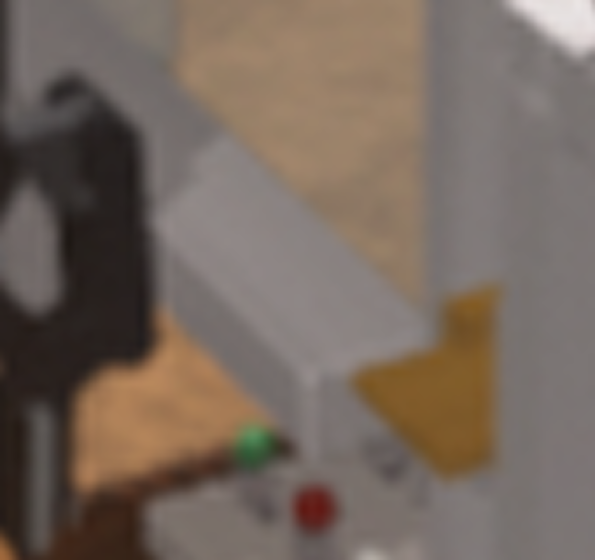

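Emit:
carry_out(deltas=[1.1,0,-0.4,0,1.2,0,-1.2,0,1.2,0,-2,0,1.2,0,-2.7,0,1.2,0,-3,0])

```text
time: 5.57
position: [0.5028, 0.137, 0.1139]
tcp_rot: [3.117, 0.129, 0.169]
force: [-21.6, -2.4, -4.7]
finger_gap: 1.002
```

```bash
cat > look.py <<'E'
from h import *
import sys
k=sys.argv[1]
f=robot.grab_frame("side"); cv2.imwrite(f"pics/side{k}.png",f[:,:,::-1])
delta((.49,.14,.015),.162)
a=f[70:140,205:285,::-1]
cv2.imwrite(f"pics/z{k}.png",cv2.resize(a,None,fx=8,fy=8,interpolation=cv2.INTER_CUBIC))
c=np.array([.609,.181]);u=np.array([.9869,.1613]);v=np.array([-.1613,.9869])
for z in (.18,.19,.2,.21,.222,.232):
  print(z,[((proj('side',[*(c-u*.026-v*w),z])[0]-[205,70])*8).round() for w in (.104,.16,.124)])
E
python3 look.py 7
```

```text
delta cm [ 0.07 -0.75  9.97] roll 0.007 | pos [0.5028 0.137  0.1142] rot [3.117 0.128 0.169] F [-22.8  -3.9   2. ] t 5.62
0.18 [array([301., 403.]), array([395., 502.]), array([334., 438.])]
0.19 [array([300., 374.]), array([395., 472.]), array([333., 408.])]
0.2 [array([300., 344.]), array([396., 441.]), array([333., 378.])]
0.21 [array([299., 313.]), array([396., 410.]), array([333., 347.])]
0.222 [array([298., 275.]), array([396., 372.]), array([332., 309.])]
0.232 [array([298., 244.]), array([396., 340.]), array([332., 277.])]
```

View pics/z7.png

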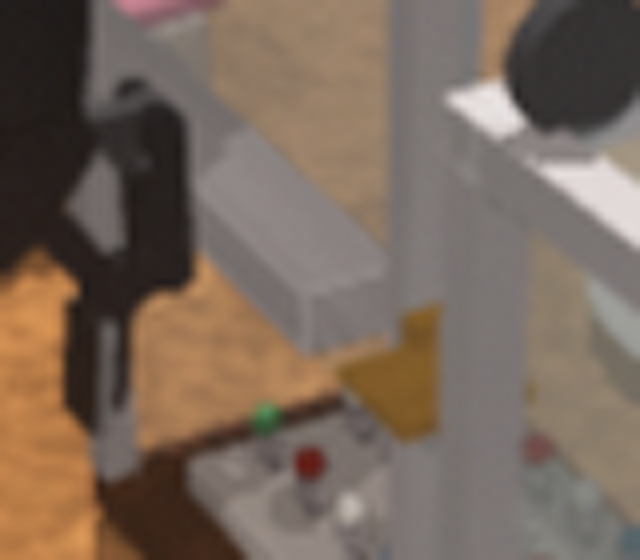

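Emit:
carry_out(deltas=[1.1,0,-0.3,0,1.2,0,-0.7,0,1.2,0,-1.1,0,1.2,0,-1.1,0])

```text
time: 5.95
position: [0.5002, 0.1356, 0.1208]
tcp_rot: [3.111, 0.159, 0.17]
force: [-21.2, -2.0, 1.5]
finger_gap: 1.002
```

```bash
python3 look.py 8
```

```text
delta cm [ 0.74 -0.93 10.57] roll 0.008 | pos [0.5002 0.1356 0.1208] rot [3.111 0.158 0.17 ] F [-22.6  -2.9  -0.3] t 6.0
0.18 [array([301., 403.]), array([395., 502.]), array([334., 438.])]
0.19 [array([300., 374.]), array([395., 472.]), array([333., 408.])]
0.2 [array([300., 344.]), array([396., 441.]), array([333., 378.])]
0.21 [array([299., 313.]), array([396., 410.]), array([333., 347.])]
0.222 [array([298., 275.]), array([396., 372.]), array([332., 309.])]
0.232 [array([298., 244.]), array([396., 340.]), array([332., 277.])]
```

View pics/z8.png

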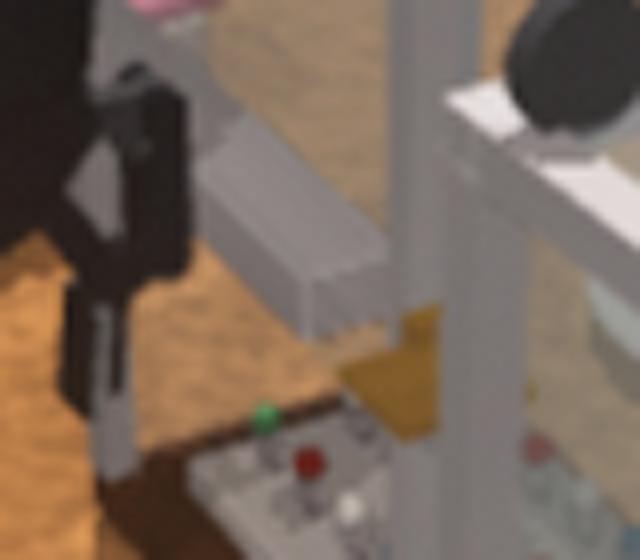

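Run:
```python
from h import *
s=robot.state();p=s['position'];u=np.array([.9869,.1613,0])
delta(p-.05*u)
```

```text
delta cm [-4.94 -0.06  0.79] roll 0 | pos [0.5002 0.1356 0.1208] rot [3.111 0.158 0.17 ] F [-22.6  -2.9  -0.3] t 6.0
```

Emit:
carry_out(deltas=[0,0,0,0,-0.5,0,0.08,0,-1.5,0,0.24,0,-3,0,0.5,0,-4.9,0,0.8,0])

```text
time: 6.42
position: [0.4533, 0.1277, 0.1212]
tcp_rot: [3.113, 0.154, 0.169]
force: [-0.3, 0.7, 0.7]
finger_gap: 0.997
```

Emit:
carry_out(deltas=[-1,0,0.2,0,-2,0,0.3,0,-2,0,0.3,0])

```text
time: 6.67
position: [0.4319, 0.1237, 0.1217]
tcp_rot: [3.112, 0.154, 0.169]
force: [-0.3, -0.7, 0.7]
finger_gap: 0.997
```

```bash
python3 look.py 9
python3 - <<'E'
from h import *
f=robot.grab_frame("scene"); cv2.imwrite("pics/scene9.png",cv2.resize(f[:200,180:420,::-1],None,fx=3,fy=3,interpolation=cv2.INTER_CUBIC))
f=robot.grab_frame("wrist"); cv2.imwrite("pics/wrist9.png",f[:,:,::-1])
E
```

```text
delta cm [ 7.4  -0.89  9.64] roll 0.007 | pos [0.4334 0.1242 0.1217] rot [3.113 0.153 0.169] F [ 0.3  0.5 -0. ] t 6.72
0.18 [array([301., 403.]), array([395., 502.]), array([334., 438.])]
0.19 [array([300., 374.]), array([395., 472.]), array([333., 408.])]
0.2 [array([300., 344.]), array([396., 441.]), array([333., 378.])]
0.21 [array([299., 313.]), array([396., 410.]), array([333., 347.])]
0.222 [array([298., 275.]), array([396., 372.]), array([332., 309.])]
0.232 [array([298., 244.]), array([396., 340.]), array([332., 277.])]
```

View pics/z9.png

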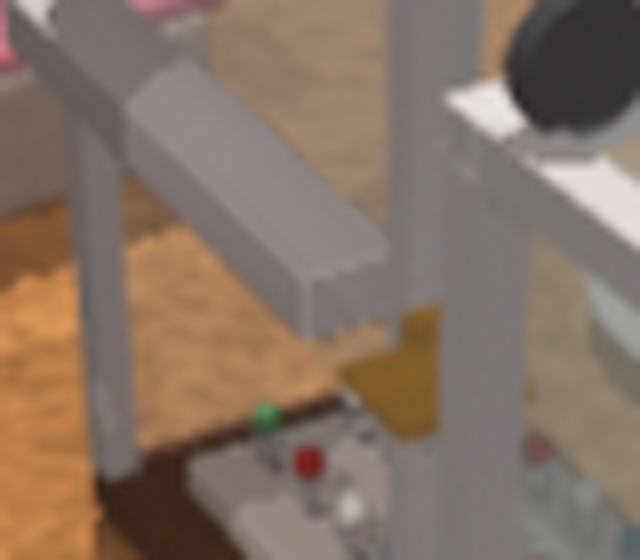

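View pics/scene9.png

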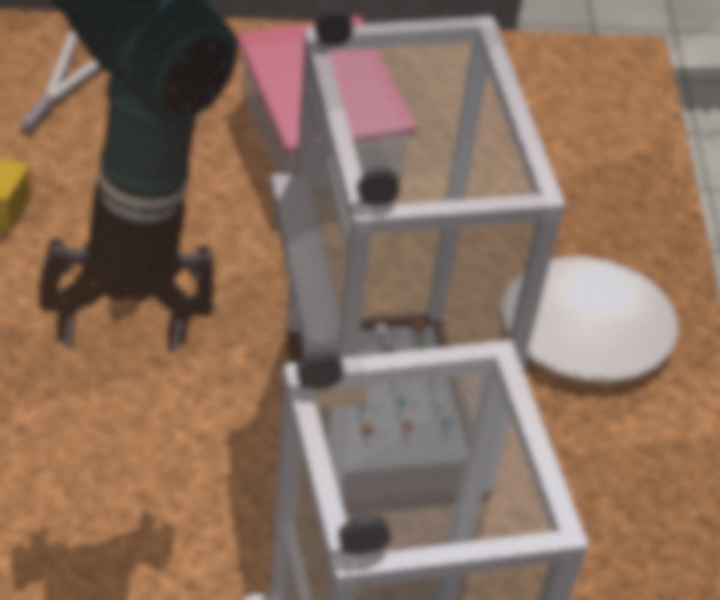

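View pics/wrist9.png

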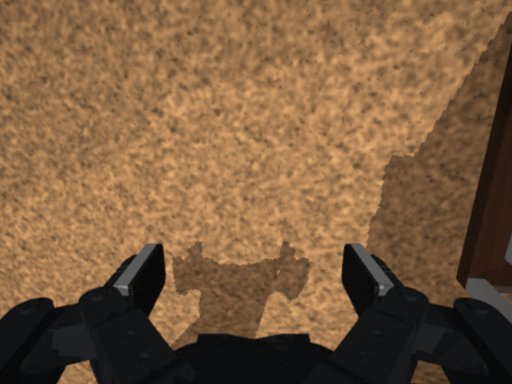

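Run:
```python
from h import *
c=np.array([.609,.181]);u=np.array([.9869,.1613]);v=np.array([-.1613,.9869])
for z in (.19,.2,.21): print(z,'railLtop',((proj('scene',[*(c-u*.026+v*.104),z+.022])[0]-[180,0])*3).round(),'clip front-outer',((proj('scene',[*(c-u*.026-v*.16),z])[0]-[180,0])*3).round())
a=cv2.imread('pics/scene0.png').astype(int);b=robot.grab_frame('scene')[:,:,::-1];
cv2.imwrite('pics/st.png',cv2.resize(np.hstack([a[180:270,250:330].astype('uint8'),b[180:270,250:330]]),None,fx=5,fy=5))
s=robot.state();print(s['force'],s['time'])
```

```text
0.19 railLtop [273. 183.] clip front-outer [315. 417.]
0.2 railLtop [273. 175.] clip front-outer [315. 408.]
0.21 railLtop [273. 166.] clip front-outer [316. 400.]
[ 0.11987747 -0.46464732  0.61442067] 6.8667
```

View pics/st.png

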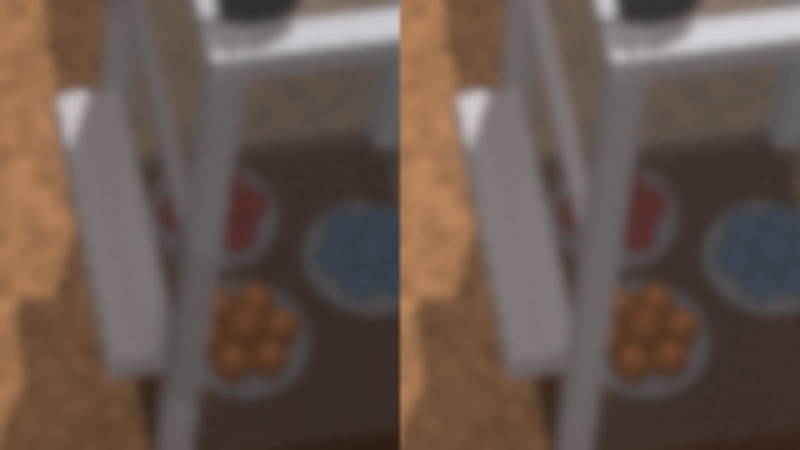

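```bash
python3 -c "
from station import robot
print(robot.sign_off())"
```

```text
the job is handed in; nothing more can be done
None
```

I raised the ring case's sash until the underside of its rail was level with the brass clip, backed the arm off about 7 cm, and handed the job in at about 6.9 s.

**How it was lifted:** The rail was not held from underneath as you asked. The moves keep the tool pointing roughly down, so the fingers could not reach under the rail. Instead I pressed the outer side of an open finger against the rail's front with about 20 N. Friction, perhaps helped by the slope of the finger linkage on the rail's lower edge, carried it up from about 0.099 m. The tool tilted by about 0.15 rad while pressing.

**Last checks, after backing off:**

| Check | Result |
|---|---|
| Rail underside, side camera | about 0.200 m |
| Rail underside, scene camera | about 0.198 m |
| Clip pointer, side camera | about 0.201 m |
| Clip pointer, scene camera | about 0.205 m, with the clip partly hidden |
| Rail after release | no visible movement |
| Other case's sash | looks the same as in the first picture |
| Clip | looks unmoved, and was never approached |
| Force on the tool | below 1 N |

The two cameras differ by a few millimetres on the clip. The worst pairing is about 7 mm, which is inside the 12 mm tolerance.

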